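# Line up the size samples on the ware board

## Task

Before decorating, line the four white vases up in order of height on the ware board, each standing upright in the middle of its own black pad: the shortest on the pad next to the mug, then rising to the tallest on the pad next to the lidded jar. Do not knock a vase over, and leave the mug and the lidded jar where they stand.

Things in the scene. Friction and masses are not known exactly. Their poses are not given: they have to be found in the camera images.
- vase_a: the shortest of four plain white ceramic vases of one design, 60 mm tall. Round straight body 34 mm across from 15 to 43 mm above its foot (grip there from above); foot 30 mm across, neck and lip narrower. Loose, upright on the bench (z = 0) at the start; 60 to 340 g. Flat things and jars 36 mm tall lie about, no jar's axis within 65 mm of a vase's. Origin: centre of its underside, z up
- vase_b: the second shortest of four plain white ceramic vases of one design, 80 mm tall. Round straight body 41 mm across from 20 to 58 mm above its foot (grip there from above); foot 37 mm across, neck and lip narrower. Loose, upright on the bench (z = 0) at the start; 60 to 340 g. Flat things and jars 36 mm tall lie about, no jar's axis within 65 mm of a vase's. Origin: centre of its underside, z up
- vase_c: the second tallest of four plain white ceramic vases of one design, 100 mm tall. Round straight body 48 mm across from 25 to 72 mm above its foot (grip there from above); foot 44 mm across, neck and lip narrower. Loose, upright on the bench (z = 0) at the start; 60 to 340 g. Flat things and jars 36 mm tall lie about, no jar's axis within 65 mm of a vase's. Origin: centre of its underside, z up
- vase_d: the tallest of four plain white ceramic vases of one design, 120 mm tall. Round straight body 55 mm across from 30 to 86 mm above its foot (grip there from above); foot 51 mm across, neck and lip narrower. Loose, upright on the bench (z = 0) at the start; 60 to 340 g. Flat things and jars 36 mm tall lie about, no jar's axis within 65 mm of a vase's. Origin: centre of its underside, z up
- pad_1: the end pad on the +y side of the row: one of four equal black rubber discs, 60 mm across, 4 mm thick, fixed in a straight row 85 mm apart on a wooden ware board (110 x 530 mm, top 12 mm above the bench). Origin: centre of its underside, on the board's top; a standing vase's foot is 4 mm above it. Its y axis runs along the row to the +y end (within 0.17 rad of world y)
- pad_2: number 2 of the row counted from the +y end: one of four equal black rubber discs, 60 mm across, 4 mm thick, fixed in a straight row 85 mm apart on a wooden ware board (110 x 530 mm, top 12 mm above the bench). Origin: centre of its underside, on the board's top; a standing vase's foot is 4 mm above it. Its y axis runs along the row to the +y end (within 0.17 rad of world y)
- pad_3: number 3 of the row counted from the +y end: one of four equal black rubber discs, 60 mm across, 4 mm thick, fixed in a straight row 85 mm apart on a wooden ware board (110 x 530 mm, top 12 mm above the bench). Origin: centre of its underside, on the board's top; a standing vase's foot is 4 mm above it. Its y axis runs along the row to the +y end (within 0.17 rad of world y)
- pad_4: the end pad on the -y side of the row: one of four equal black rubber discs, 60 mm across, 4 mm thick, fixed in a straight row 85 mm apart on a wooden ware board (110 x 530 mm, top 12 mm above the bench). Origin: centre of its underside, on the board's top; a standing vase's foot is 4 mm above it. Its y axis runs along the row to the +y end (within 0.17 rad of world y)
- mug: white mug with a handle, 72 mm across, 75 mm tall, open and empty, standing loose on one end of the ware board, 95 mm beyond the end pad; which end varies. Origin: centre of its underside
- lidded_jar: squat straight glass jar with a steel lid and a paper band, 62 mm across, 70 mm tall, standing loose on the other end of the ware board, 95 mm beyond that end pad. Origin: centre of its underside

How it is judged:
By the outcome, as a careful person would: the job done as asked, in the order asked, and still so for the second after the job is handed in, with the robot touching nothing.
It also fails if it takes over 112 s, if anything falls off the work surface, if the arm or the gripper's body presses on something with over 40 N, if the wrist force passes 120 N, or if a joint passes its speed limit or range.

## Robot

A 6-joint arm with a two-finger parallel gripper is mounted at the origin on the work surface. World frame = base frame: x ahead of the robot, y to its left, z up, the work surface at z = 0. Lengths are in mm, angles in rad, forces in N, time in s.
With the tool pointing down it reaches from about 300 to 825 mm from the base axis. Payload 5.4 kg.
Tool frame: the origin (TCP) lies between the finger pads; the fingertips stand 25 mm ahead of it and the grasp point (between the pads) lies 6 mm ahead of it; z points along the fingers, y is the line along which they close (so a half turn about z gives the same grasp; the last joint's range is limited). The gripper opens to 92 mm and grips with 3 to 60 N. Pads are 20 mm wide; open, the fingers measure 128 mm over their backs; the gripper's body (75 mm by 189 mm) begins 69 mm behind the grasp point.
Start: joints at [-1.474, 0.158, 1.597, -0, 1.386, -0.21], TCP at [173.632, -548.141, 239.601] pointing down, gripper open.
Joint ranges: [-2.91, 2.91], [-0.94, 2.29], [0.18, 2.7], [-1.29, 4.43], [0.17, 2.64], [-3, 3]. Speed limits (rad/s): [2.57, 2.57, 3.14, 3.14, 3.14, 3.14].

## Interface

Orientations are given as a unit quaternion [w, x, y, z].
In Python, from workcell import env gives the robot as it stands.
- The arm moves only by the shell command python3 -m pendant 'ROWS' [OPENING] [FORCE]. ROWS is JSON, one flat list of numbers, 4 for each row, row after row: the shift along the tool's x, y, z normalised to -1 to 1, where 1 is 250 mm, then the turn about the tool's z normalised to -1 to 1, where 1 is 2 rad. A call has 1 to 12 rows; each row is the pose to reach, as a shift and turn from the pose commanded when the call began, along the tool's axes at that moment; what a row does not reach only later rows make up. A row lasts 1/8 s, in which the tool goes at most 62.5 mm and 10.7 degrees, less where a joint would pass 70% of its speed; a pose out of reach is approached as far as the arm can. A call with a number of a shift or a turn outside -1 to 1 is refused whole. A call with a gripper value outside its range is refused whole. OPENING is the closure, from 0 (fully open) to 1 (shut), set as the call begins (- or left out, the last holds). The fingers move at their own pace and stop on an object; FORCE is the grip in N (left out, the last holds). Time passes only in rows, so rows that repeat a pose let the fingers close. It gives the time, the measured TCP pose, the force, the opening and the grip force at its end, in the units of the state.
- env.observe(): the state, without advancing time (a new reading comes with each control period).
- env.read_camera(name): name is "scene" or "side" or "wrist"; returns (picture, depth): 384x512x3 uint8, blue, green, red; 384x512 float32, mm along the optical axis (not along the pixel's ray), 0 where there is no reading.
- env.camera_params(name): a dict with "intrinsics" (3x3 intrinsics, pixels), "eye" and "attitude" of the camera in the world. Camera axes: x right, y down, z forward; pixel columns grow to the right and rows downward; lengths in mm; the calibration is good to about 2 mm. A picture is of the moment at which its call begins: read the wrist's pose just before it. camera_params takes no time and is no camera call; for the wrist camera it gives the pose at the moment of the call.
- env.finish_job(): hands the job in; it is judged then, once.
Trained networks look in the newest picture that a camera, given by its name, has taken for a name from the list of things; names that differ only in an ending like _2 or _b are one class to them, and where a whole thing is asked for, a point or a joint stands for the part that bears it (a point fixed in the world has none). Each returns a list of dicts, best first, with "conf" (0 to 1); they miss things now and then, are a little off and sometimes report something else, mostly with a low value. They report only what shows in the picture. A call takes as long as a camera call.
- env.regions_of(camera, target): "pixels" (384x512 bool, what is visible of it).
- env.spot_point(camera, target): "position" ([x, y, z] in mm, in world coordinates, good to about 4 mm: a listed point, or the origin of a listed thing).
The state is a dict: "clock": time; "joint_pos": joint angles; "qvel": joint speeds; "tau": joint torques, N m; "position": TCP position; "ee_rot": TCP orientation; "wrist_force": force on the tool from outside, world axes, zero at the start; "ft_torque": the same for the moment, N m; "finger_gap": finger opening in mm; "finger_force": force on a finger pad.
Only numpy, scipy, OpenCV 4.12 (cv2) and the standard library are available. Lean on these libraries where they do the work, as an engineer would, in place of code of your own. Each camera call takes 0.05 s, during which the arm holds its last target. There are 200 camera calls.

## Working session

There is one attempt and no reset: what is moved stays moved. The work goes in short steps, Python scripts to look and compute and a shell command to move; the robot and the scene stay as the last step left them, time stands still between calls to the robot, and variables do not carry over. Pictures are saved under pics/ and viewed, at most 14 in all, crops included, and the job is handed in when it is done.

```bash
mkdir -p pics; ls
python3 - <<'E'
from workcell import env
import cv2,numpy as np
print(env.observe())
for c in ("scene","side"):
    p,d=env.read_camera(c); cv2.imwrite(f"pics/{c}0.png",p)
    print(c,env.camera_params(c))
    for t in ("vase_a","pad_1","mug","lidded_jar"):
        print(t,[(round(r["conf"],2),np.round(r["position"],1).tolist()) for r in env.spot_point(c,t)])
E
```

```text
pics
{'clock': 0.0, 'joint_pos': array([-1.47405687e+00,  1.59035284e-01,  1.59822862e+00, -1.29970435e-05,
        1.38618503e+00, -2.10116275e-01]), 'qvel': array([ 6.86643670e-04,  5.21896622e-04, -7.47769106e-05,  1.05600531e-03,
        2.25100937e-03, -1.02875272e-04]), 'tau': array([ 2.63772185e-03, -3.85573268e+01, -3.22102475e+01,  7.03344843e-02,
        3.78091412e-02, -1.40648308e-04]), 'position': array([ 173.59622731, -547.56287433,  238.62841992]), 'ee_rot': array([-9.27010136e-04,  9.88252407e-01,  1.52827743e-01,  4.62098291e-05]), 'wrist_force': array([0.05748227, 0.77747742, 0.2565332 ]), 'ft_torque': array([-0.01525717, -0.05200204,  0.0393709 ]), 'finger_force': 0.0, 'finger_gap': 91.76427298033862}
scene {'intrinsics': array([[356.53582366,   0.        , 251.51736416],
       [  0.        , 356.53582366, 193.6656017 ],
       [  0.        ,   0.        ,   1.        ]]), 'eye': array([1082.60196838,  283.45040201,  612.8546804 ]), 'attitude': array([-0.20559188,  0.47958218,  0.78422722, -0.33573886])}
vase_a [(0.92, [453.4, -103.8, -0.1]), (0.85, [427.2, 99.5, 
[... 265 characters left out ...]
1.6]), (0.25, [424.5, 103.5, 1.3])]
side {'intrinsics': array([[376.83044121,   0.        , 259.61930681],
       [  0.        , 376.83044121, 192.80519509],
       [  0.        ,   0.        ,   1.        ]]), 'eye': array([182.50736957, 599.46932717, 724.87995451]), 'attitude': array([ 0.11759431, -0.25516292,  0.88410131, -0.37340105])}
vase_a [(0.94, [450.3, 297.9, 3.0]), (0.86, [423.2, -309.7, 1.5]), (0.72, [457.4, -102.4, -0.6]), (0.61, [431.2, 101.0, 4.1])]
pad_1 [(0.68, [634.0, 70.6, 10.5]), (0.64, [633.3, -9.6, 8.6]), (0.54, [630.5, -184.9, 9.9]), (0.46, [633.7, -100.7, 14.5])]
mug [(0.55, [632.6, -98.8, 16.8])]
lidded_jar [(0.9, [632.7, 162.5, 11.7]), (0.34, [423.0, -309.1, -1.9])]
```

View pics/scene0.png

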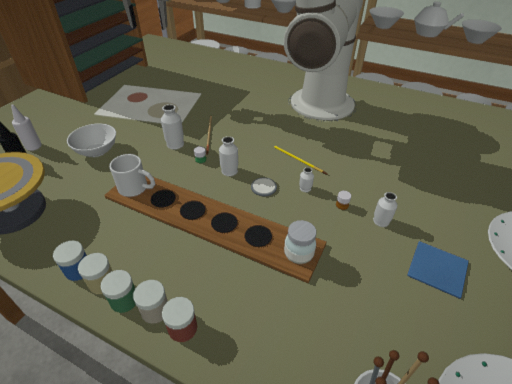

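View pics/side0.png

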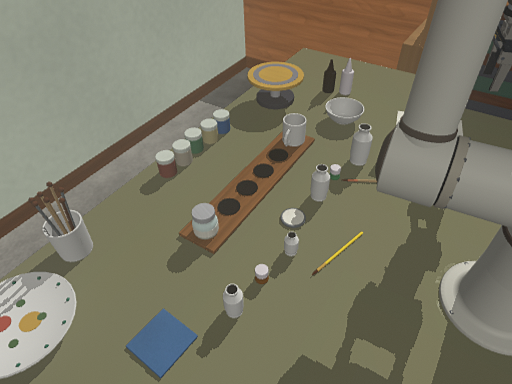

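Both pictures agree. The mug is at the -y end (scene pixel 128,178) and the lidded jar at the +y end (300,243). The vases at scene pixels (173,128), (229,157), (306,180) and (385,210) look like d, c, a and b. Next I measure them.

```bash
cat > h.py <<'E'
from workcell import env
import numpy as np
from scipy.spatial.transform import Rotation as R
from scipy.optimize import least_squares
def cloud(c,prm,d,m):
    v,u=np.nonzero(m&(d>0)); z=d[v,u]; K=prm["intrinsics"]
    P=np.c_[(u-K[0,2])*z/K[0,0],(v-K[1,2])*z/K[1,1],z]
    w=prm["attitude"]
    return R.from_quat([w[1],w[2],w[3],w[0]]).apply(P)+prm["eye"]
H={60:34,80:41,100:48,120:55}
def measure(cams,targets,imgs=None):
    out={}
    for c in cams:
        prm=env.camera_params(c); p,d=env.read_camera(c)
        for t in targets:
            for r in env.regions_of(c,t):
                P=cloud(c,prm,d,r["pixels"])
                if len(P)<30: continue
                if t.startswith("vase"):
                    top=np.percentile(P[:,2],98); 
                    ztop,base=top,np.percentile(P[:,2],1)
                    hh=min(H,key=lambda k:min(abs(top-k),abs(top-16-k)))
                    rad=H[hh]/2; off=16 if abs(top-16-hh)<abs(top-hh) else 0
                    B=P[(P[:,2]>off+hh*.28)&(P[:,2]<off+hh*.7)]
                    if len(B)<15: continue
                    m=np.median(B[:,:2],0); s=m+(m-prm["eye"][:2])/np.linalg.norm(m-prm["eye"][:2])*rad*.7
                    f=least_squares(lambda q:np.hypot(*(B[:,:2]-q).T)-rad,s,loss="soft_l1",f_scale=2)
                    print(c,t,round(r["conf"],2),"top %.1f base %.1f h %d off %d"%(top,base,hh,off),"xy",np.round(f.x,1),"n",len(B),"res %.1f"%np.median(abs(f.fun)))
                else:
                    z=np.median(P[:,2]); Q=P[abs(P[:,2]-z)<6]
                    print(c,t,round(r["conf"],2),"mid",np.round((Q.min(0)+Q.max(0))/2,1),"mean",np.round(Q.mean(0),1),"ext",np.round(np.ptp(Q,axis=0),0),"n",len(Q),"zmax %.0f"%P[:,2].max())
E
python3 - <<'E'
from h import *
measure(["scene","side"],["vase_a","pad_1","mug","lidded_jar"])
E
```

```text
scene vase_a 0.95 top 81.2 base -1.0 h 80 off 0 xy [453.3 297.5] n 216 res 0.6
scene vase_a 0.77 top 61.2 base 0.3 h 60 off 0 xy [428.4 101.3] n 108 res 0.5
scene vase_a 0.75 top 101.3 base -0.7 h 100 off 0 xy [ 456.4 -103.6] n 239 res 0.6
scene pad_1 0.96 mid [634.5  67.9  15. ] mean [635.1  69.9  16. ] ext [58. 60.  7.] n 454 zmax 19
scene pad_1 0.86 mid [633.3 -14.8  14.8] mean [635.3 -14.5  16. ] ext [60. 58.  8.] n 425 zmax 19
scene pad_1 0.8 mid [ 632.5 -183.2   14.9] mean [ 635.4 -183.    15.9] ext [62. 56.  8.] n 339 zmax 19
scene pad_1 0.72 mid [ 633.7 -101.2   15.4] mean [635.6 -99.7  15.9] ext [60. 61.  8.] n 391 zmax 19
scene mug 0.59 mid [ 635.7 -261.6   60.9] mean [ 635.3 -272.9   61.3] ext [ 70. 106.  12.] n 226 zmax 90
scene lidded_jar 0.69 mid [648.3 166.7  68.9] mean [654.4 171.   70.2] ext [27. 49. 12.] n 78 zmax 85
side vase_a 0.97 top 83.4 base 7.4 h 80 off 0 xy [454.1 298. ] n 152 res 0.3
side vase_a 0.69 top 63.2 base 0.3 h 60 off 0 xy [429.2 101.8] n 100 res 0.5
side vase_a 0.68 top 102.6 base 1.8 h 100 off 0 xy [ 457.4 -103.2] n 208 res 0.7
side pad_1 0.79 mid [634.  -99.5  18.1] mean [633.9 -98.3  17.7] ext [54. 58.  8.] n 206 zmax 22
side pad_1 0.71 mid [ 632.6 -183.3   16.9] mean [ 631.8 -183.4   17.7] ext [56. 60.  8.] n 193 zmax 21
side pad_1 0.66 mid [632.9 -14.6  17.8] mean [633.1 -13.4  17.5] ext [58. 58.  7.] n 251 zmax 21
side pad_1 0.57 mid [635.   70.2  17.3] mean [633.2  70.4  17.6] ext [57. 57.  7.] n 280 zmax 21
side mug 0.7 mid [ 631.9 -261.4   64.7] mean [ 630.6 -271.5   65.1] ext [ 69. 110.  12.] n 134 zmax 92
side lidded_jar 0.65 mid [626.3 168.1  65.2] mean [618.6 178.4  63.6] ext [43. 47. 12.] n 81 zmax 86
```

```bash
cat > jars.py <<'E'
from h import *
import cv2
for c in ("scene","side"):
    prm=env.camera_params(c); p,d=env.read_camera(c); P=cloud(c,prm,d,np.ones_like(d,bool))
    P=P[(P[:,2]>20)&(P[:,2]<140)&(P[:,0]>330)&(P[:,0]<590)&(abs(P[:,1])<420)]
    g=np.zeros((130,420),np.uint8); g[((P[:,0]-330)/2).astype(int),((P[:,1]+420)/2).astype(int)]=1
    n,l,s,_=cv2.connectedComponentsWithStats(cv2.dilate(g,np.ones((3,3))))
    for i in range(1,n):
        y,x,w,h,a=s[i]
        if a>30: 
            m=l[((P[:,0]-330)/2).astype(int),((P[:,1]+420)/2).astype(int)]==i
            print(c,"x %d..%d y %d..%d"%(330+2*x,330+2*(x+h),-420+2*y,-420+2*(y+w)),"ztop %.0f"%P[m,2].max())
    m=measure
measure(["scene","side"],["vase_d"])
E
python3 jars.py
python3 -m pendant '[0,0,0,-0.09, 0,0,0,-0.18, 0,0,0,-0.27, 0,0,0,-0.36, 0,0,0,-0.45, 0,0,0,-0.54, 0,0,0,-0.632, 0,0,0,-0.632, 0,0,0,-0.632]' 0 25
```

```text
scene x 400..456 y -332..-272 ztop 124
scene x 416..450 y 82..122 ztop 63
scene x 430..466 y 184..220 ztop 38
scene x 438..472 y -214..-178 ztop 38
scene x 438..486 y -130..-76 ztop 102
scene x 438..478 y 274..320 ztop 83
side x 394..454 y -324..-268 ztop 124
side x 410..448 y 88..124 ztop 64
side x 428..464 y 186..222 ztop 40
side x 430..482 y -120..-74 ztop 104
side x 430..476 y 276..322 ztop 85
side x 436..470 y -214..-176 ztop 39
side x 532..562 y -420..-414 ztop 52
scene vase_d 0.89 top 120.8 base 2.5 h 120 off 0 xy [ 423.3 -304.7] n 292 res 0.8
scene vase_d 0.84 top 81.0 base -0.6 h 80 off 0 xy [453.4 297.6] n 207 res 0.5
scene vase_d 0.65 top 61.3 base -0.4 h 60 off 0 xy [428.3 101.2] n 104 res 0.6
scene vase_d 0.57 top 100.9 base 0.3 h 100 off 0 xy [ 456.6 -103.6] n 237 res 0.6
scene vase_d 0.37 top 17.9 base 12.9 h 60 off 0 xy [636.9 -15.9] n 77 res 6.2
side vase_d 0.89 top 122.5 base 0.9 h 120 off 0 xy [ 424.1 -304.1] n 272 res 0.8
side vase_d 0.87 top 102.7 base 1.7 h 100 off 0 xy [ 457.3 -103.2] n 214 res 0.7
side vase_d 0.61 top 63.0 base 2.9 h 60 off 0 xy [429.2 101.8] n 96 res 0.6
side vase_d 0.59 top 83.4 base 3.0 h 80 off 0 xy [454.1 298. ] n 163 res 0.4
clock: 2.42
position: [173.6, -548.2, 239.6]
ee_rot: [0.0, 0.708, 0.706, 0.0]
wrist_force: [0.1, 0.1, 0.2]
finger_gap: 91.9
finger_force: 0.0
```

```bash
python3 -m pendant '[0.16,0.17,0,0, 0.33,0.33,0,0, 0.5,0.5,0,0, 0.65,0.67,0.02,0, 0.8,0.84,0.06,0, 0.9,0.94,0.1,0, 0.975,1,0.16,0, 0.975,1,0.16,0, 0.975,1,0.16,0]'
python3 - <<'E'
from h import *
import cv2
p,d=env.read_camera("wrist"); cv2.imwrite("pics/w1.png",p)
measure(["wrist","side"],["vase_d"])
E
```

```text
clock: 3.55
position: [423.4, -305.2, 200.2]
ee_rot: [0.0, 0.708, 0.707, -0.0]
wrist_force: [0.3, -0.4, 0.2]
finger_gap: 91.9
finger_force: 0.0
wrist vase_d 0.71 top 121.2 base -0.3 h 120 off 0 xy [ 421.8 -304.5] n 395 res 0.1
wrist vase_d 0.63 top 32.1 base -0.5 h 60 off 0 xy [ 455.1 -109.9] n 64 res 0.3
side vase_d 0.88 top 102.8 base 4.2 h 100 off 0 xy [ 457.2 -103.4] n 207 res 0.8
side vase_d 0.68 top 83.1 base 3.3 h 80 off 0 xy [454.2 298.1] n 163 res 0.4
side vase_d 0.61 top 122.3 base 3.0 h 120 off 0 xy [ 424.2 -304.1] n 257 res 1.0
side vase_d 0.56 top 63.0 base 1.6 h 60 off 0 xy [429.2 101.8] n 96 res 0.5
```

View pics/w1.png

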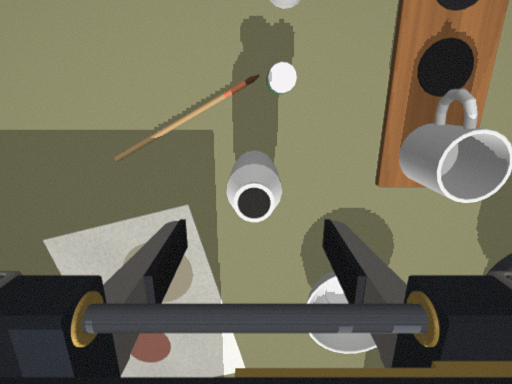

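The wrist picture shows the vase mouth at (254,203), centred between the fingers, which span columns 180 to 325. The mug handle points to +y, at (458,105). Descending to grasp.

```bash
python3 -m pendant '[0.003,0.002,0.1,0, 0.003,0.002,0.2,0, 0.003,0.002,0.3,0, 0.003,0.002,0.38,0, 0.003,0.002,0.45,0, 0.003,0.002,0.5,0, 0.003,0.002,0.516,0, 0.003,0.002,0.516,0]' && python3 -m pendant '[0,0,0,0, 0,0,0,0, 0,0,0,0, 0,0,0,0, 0,0,0,0, 0,0,0,0, 0,0,0,0, 0,0,0,0]' 1 25
```

```text
clock: 4.8
position: [424.3, -303.8, 70.8]
ee_rot: [0.0, 0.707, 0.707, -0.0]
wrist_force: [-0.0, 0.2, 0.1]
finger_gap: 91.8
finger_force: 0.0
clock: 5.8
position: [424.0, -303.7, 70.7]
ee_rot: [-0.0, 0.707, 0.707, -0.0]
wrist_force: [-2.3, 0.4, 3.2]
finger_gap: 54.5
finger_force: 25.0
```

```bash
python3 -m pendant '[0,0,-0.03,0, 0,0,-0.1,0, 0,0,-0.2,0, 0,0,-0.33,0, 0,0,-0.46,0, 0,0,-0.56,0, 0,0,-0.6,0, 0,0,-0.6,0]' && python3 -m pendant '[0.06,0,0,0, 0.16,0,0,0, 0.3,0.05,0,0, 0.45,0.15,0,0, 0.6,0.28,0,0, 0.74,0.42,0,0, 0.87,0.54,0,0, 0.95,0.64,0,0, 1,0.7,0,0, 1,0.7,0,0]'
```

```text
clock: 6.8
position: [424.4, -303.8, 221.2]
ee_rot: [0.001, 0.707, 0.707, -0.0]
wrist_force: [-0.5, -0.3, -2.1]
finger_gap: 54.5
finger_force: 25.0
clock: 8.05
position: [598.6, -51.2, 219.7]
ee_rot: [-0.001, 0.706, 0.708, -0.0]
wrist_force: [-1.0, -0.6, -1.6]
finger_gap: 54.5
finger_force: 25.0
```

```bash
python3 -m pendant '[0.08,0.02,0,0, 0.2,0.06,0,0, 0.33,0.1,0,0, 0.43,0.13,0,0, 0.497,0.14,0.05,0, 0.497,0.14,0.15,0, 0.497,0.14,0.27,0, 0.497,0.14,0.37,0, 0.497,0.14,0.45,0, 0.497,0.14,0.49,0, 0.497,0.14,0.504,0, 0.497,0.14,0.504,0]'
python3 - <<'E'
from h import *
import cv2
for i in range(3): print(env.observe()["position"])
p,d=env.read_camera("side"); cv2.imwrite("pics/s2.png",p[100:320,120:400].repeat(2,0).repeat(2,1))
measure(["scene","side","wrist"],["vase_d"])
E
```

```text
clock: 9.55
position: [634.6, 70.6, 95.2]
ee_rot: [0.0, 0.707, 0.707, 0.0]
wrist_force: [0.3, -0.6, -2.3]
finger_gap: 54.2
finger_force: 25.0
[634.59063615  70.58493852  95.21583442]
[634.59063615  70.58493852  95.21583442]
[634.59063615  70.58493852  95.21583442]
scene vase_d 0.93 top 164.5 base -0.4 h 120 off 16 xy [635.7  69.4] n 275 res 0.5
scene vase_d 0.86 top 81.1 base -0.8 h 80 off 0 xy [453.3 297.6] n 212 res 0.6
scene vase_d 0.67 top 101.3 base 0.1 h 100 off 0 xy [ 456.6 -103.8] n 238 res 0.7
scene vase_d 0.59 top 60.8 base 2.2 h 60 off 0 xy [428.4 101.2] n 101 res 0.6
side vase_d 0.86 top 82.9 base 0.7 h 80 off 0 xy [454.2 298.1] n 169 res 0.3
side vase_d 0.78 top 147.8 base 28.9 h 120 off 16 xy [636.2  70. ] n 243 res 0.7
side vase_d 0.76 top 103.0 base 2.4 h 100 off 0 xy [ 457. -103.] n 208 res 0.6
side vase_d 0.67 top 63.4 base 0.7 h 60 off 0 xy [429.3 101.7] n 90 res 0.4
wrist vase_d 0.91 top 145.4 base 26.5 h 120 off 16 xy [633.9  69.9] n 1826 res 0.2
wrist vase_d 0.7 top 37.9 base -0.2 h 60 off 0 xy [427.  101.9] n 785 res 0.3
```

View pics/s2.png

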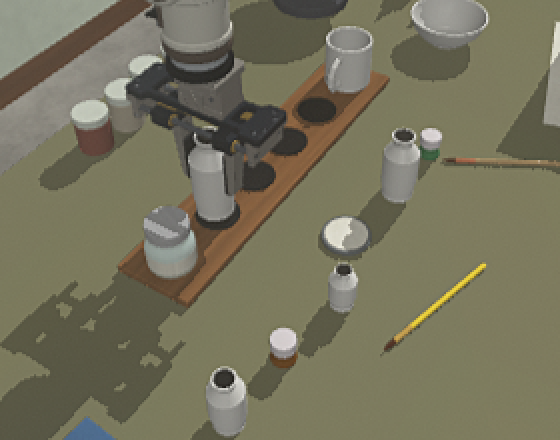

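The vase hangs just above pad_1 (crop 216,212), on centre. Lowering slowly.

```bash
python3 -m pendant '[0,0,0.01,0, 0,0,0.02,0, 0,0,0.026,0, 0,0,0.03,0, 0,0,0.032,0, 0,0,0.032,0, 0,0,0.032,0]'
```

```text
clock: 10.78
position: [634.2, 70.6, 86.8]
ee_rot: [0.0, 0.707, 0.707, 0.0]
wrist_force: [-0.9, 0.6, 0.1]
finger_gap: 54.6
finger_force: 25.0
```

```bash
python3 -m pendant '[0,0,0,0, 0,0,0,0, 0,0,0,0, 0,0,0,0, 0,0,0,0, 0,0,0,0, 0,0,-0.05,0, 0,0,-0.15,0, 0,0,-0.3,0, 0,0,-0.42,0, 0,0,-0.5,0, 0,0,-0.5,0]' 0
python3 - <<'E'
from h import *
measure(["scene","side"],["vase_d"])
E
```

```text
clock: 12.28
position: [635.2, 70.5, 213.8]
ee_rot: [0.001, 0.707, 0.707, 0.001]
wrist_force: [0.2, 0.3, -0.3]
finger_gap: 92.2
finger_force: 0.0
scene vase_d 0.78 top 81.0 base 1.7 h 80 off 0 xy [453.2 297.6] n 209 res 0.6
scene vase_d 0.71 top 137.4 base 16.3 h 120 off 16 xy [634.5  69.8] n 439 res 0.4
side vase_d 0.98 top 102.5 base 2.4 h 100 off 0 xy [ 457.2 -103.2] n 208 res 0.6
side vase_d 0.94 top 83.2 base -0.1 h 80 off 0 xy [454.1 298. ] n 172 res 0.3
side vase_d 0.89 top 139.0 base 3.9 h 120 off 16 xy [635.3  70.2] n 314 res 0.6
side vase_d 0.64 top 85.3 base 18.2 h 80 off 0 xy [624.8 172.8] n 265 res 2.0
side vase_d 0.52 top 63.2 base 4.6 h 60 off 0 xy [429.2 101.7] n 90 res 0.5
```

```bash
python3 -m pendant '[-0.1,-0.1,0,0, -0.25,-0.25,0,0, -0.4,-0.4,0,0, -0.55,-0.55,0,0, -0.65,-0.66,0,0, -0.696,-0.708,0,0, -0.696,-0.708,0.1,0, -0.696,-0.708,0.25,0, -0.696,-0.708,0.4,0, -0.696,-0.708,0.53,0, -0.696,-0.708,0.6,0, -0.696,-0.708,0.606,0]' 0 25 && python3 -m pendant '[0,0,0,0, 0,0,0,0, 0,0,0,0, 0,0,0,0, 0,0,0,0, 0,0,0,0, 0,0,0,0, 0,0,0,0]' 1 25
```

```text
clock: 13.98
position: [456.1, -102.3, 58.3]
ee_rot: [-0.002, 0.707, 0.707, -0.0]
wrist_force: [0.5, 0.0, 0.6]
finger_gap: 92.0
finger_force: 0.0
clock: 14.98
position: [457.1, -103.4, 60.3]
ee_rot: [-0.0, 0.707, 0.707, -0.0]
wrist_force: [-2.0, 0.5, 5.3]
finger_gap: 47.4
finger_force: 25.0
```

```bash
python3 -m pendant '[0,0,-0.03,0, 0,0,-0.1,0, 0,0,-0.2,0, 0,0,-0.3,0, 0,0,-0.37,0, 0,0,-0.4,0, 0.06,0.08,-0.4,0, 0.15,0.24,-0.4,0, 0.24,0.42,-0.4,0, 0.32,0.6,-0.4,0, 0.356,0.69,-0.4,0, 0.356,0.708,-0.4,0]' && python3 -m pendant '[0,0,0.05,0, 0,0,0.13,0, 0,0,0.22,0, 0,0,0.28,0, 0,0,0.304,0, 0,0,0.304,0, 0,0,0.304,0]'
python3 - <<'E'
from h import *
measure(["scene","side","wrist"],["vase_d"])
E
```

```text
clock: 16.48
position: [634.4, -13.6, 158.9]
ee_rot: [-0.001, 0.707, 0.708, -0.0]
wrist_force: [0.2, -0.3, -2.3]
finger_gap: 47.2
finger_force: 25.0
clock: 17.35
position: [634.8, -14.6, 85.1]
ee_rot: [0.001, 0.707, 0.707, 0.0]
wrist_force: [0.3, 0.3, -3.1]
finger_gap: 47.1
finger_force: 25.0
scene vase_d 0.85 top 81.1 base 0.7 h 80 off 0 xy [453.2 297.5] n 212 res 0.5
scene vase_d 0.81 top 137.4 base 17.4 h 120 off 16 xy [634.5  69.7] n 437 res 0.4
scene vase_d 0.55 top 61.4 base -0.2 h 60 off 0 xy [428.5 101.2] n 103 res 0.7
side vase_d 0.92 top 83.4 base 0.7 h 80 off 0 xy [454.2 298. ] n 167 res 0.3
side vase_d 0.89 top 127.8 base 25.7 h 120 off 0 xy [637.9 -18.3] n 200 res 1.2
side vase_d 0.69 top 139.1 base 15.5 h 120 off 16 xy [635.3  70.2] n 314 res 0.6
side vase_d 0.51 top 63.2 base 2.5 h 60 off 0 xy [429.3 101.6] n 93 res 0.5
wrist vase_d 0.66 top 125.3 base 27.6 h 120 off 0 xy [633.8 -18.4] n 1341 res 0.4
```

```bash
python3 -m pendant '[0,0,0.01,0, 0,0,0.02,0, 0,0,0.026,0, 0,0,0.03,0, 0,0,0.032,0, 0,0,0.032,0, 0,0,0.032,0]'&& python3 -m pendant '[0,0,0,0, 0,0,0,0, 0,0,0,0, 0,0,0,0, 0,0,0,0, 0,0,0,0, 0,0,-0.05,0, 0,0,-0.15,0, 0,0,-0.3,0, 0,0,-0.42,0, 0,0,-0.5,0, 0,0,-0.5,0]' 0
python3 - <<'E'
from h import *
measure(["scene","side"],["vase_d"])
E
```

```text
clock: 18.52
position: [634.2, -14.4, 76.3]
ee_rot: [0.0, 0.707, 0.707, 0.0]
wrist_force: [-1.8, 0.5, 0.9]
finger_gap: 46.7
finger_force: 25.0
clock: 20.02
position: [635.2, -14.6, 203.3]
ee_rot: [0.002, 0.707, 0.707, 0.001]
wrist_force: [-0.4, -0.4, -0.3]
finger_gap: 91.8
finger_force: 0.0
scene vase_d 0.84 top 61.5 base 3.0 h 60 off 0 xy [428.4 101.1] n 104 res 0.6
scene vase_d 0.79 top 81.2 base -0.8 h 80 off 0 xy [453.3 297.5] n 220 res 0.6
scene vase_d 0.78 top 137.4 base 11.4 h 120 off 16 xy [634.6  69.7] n 440 res 0.4
scene vase_d 0.65 top 117.3 base -0.6 h 100 off 16 xy [634.7 -14.6] n 309 res 0.4
side vase_d 0.9 top 139.5 base 21.9 h 120 off 16 xy [635.3  70.1] n 289 res 0.6
side vase_d 0.76 top 63.3 base 0.5 h 60 off 0 xy [429.1 101.8] n 93 res 0.6
side vase_d 0.72 top 83.0 base 1.8 h 80 off 0 xy [454.2 298.1] n 168 res 0.4
side vase_d 0.7 top 119.2 base 19.5 h 120 off 0 xy [638.2 -17.4] n 222 res 1.0
```

```bash
python3 -m pendant '[0.05,-0.1,0,0, 0.15,-0.25,0,0, 0.3,-0.42,0,0, 0.48,-0.58,0,0, 0.66,-0.68,0,0, 0.83,-0.722,0,0, 1,-0.722,0,0]' 0 && python3 -m pendant '[0.12,0,0,0, 0.2,0,0,0, 0.249,0,0,0, 0.249,0,0,0, 0.249,0,0.1,0, 0.249,0,0.25,0, 0.249,0,0.4,0, 0.249,0,0.52,0, 0.249,0,0.59,0, 0.249,0,0.612,0, 0.249,0,0.612,0]' && python3 -m pendant '[0,0,0,0, 0,0,0,0, 0,0,0,0, 0,0,0,0, 0,0,0,0, 0,0,0,0, 0,0,0,0, 0,0,0,0]' 1 25
```

```text
clock: 21.1
position: [452.1, 236.8, 200.0]
ee_rot: [-0.0, 0.707, 0.707, -0.001]
wrist_force: [-0.1, -0.3, 0.3]
finger_gap: 91.7
finger_force: 0.0
clock: 22.48
position: [454.2, 297.9, 48.7]
ee_rot: [0.0, 0.707, 0.707, 0.0]
wrist_force: [-0.4, 0.2, 0.9]
finger_gap: 92.0
finger_force: 0.0
clock: 23.48
position: [453.6, 297.9, 48.1]
ee_rot: [-0.0, 0.707, 0.707, -0.0]
wrist_force: [-1.2, 0.3, 0.7]
finger_gap: 40.8
finger_force: 25.0
```

```bash
python3 -m pendant '[0,0,-0.03,0, 0,0,-0.1,0, 0,0,-0.25,0, 0,0,-0.4,0, 0,0,-0.48,0, -0.06,0,-0.48,0, -0.18,0,-0.48,0, -0.35,0,-0.48,0, -0.55,0,-0.48,0, -0.75,0,-0.48,0, -0.92,0,-0.48,0, -1,0,-0.48,0]' && python3 -m pendant '[-0.2,0,0,0, -0.4,0.02,0,0, -0.53,0.08,0,0, -0.589,0.2,0,0, -0.589,0.36,0,0, -0.589,0.53,0,0, -0.589,0.66,0,0, -0.589,0.722,0,0, -0.589,0.722,0.06,0, -0.589,0.722,0.16,0, -0.589,0.722,0.27,0, -0.589,0.722,0.35,0]' && python3 -m pendant '[0,0,0.025,0, 0,0,0.034,0, 0,0,0.034,0, 0,0,0.034,0]'
python3 - <<'E'
from h import *
measure(["side","wrist"],["vase_d"])
E
```

```text
clock: 24.98
position: [452.4, 45.3, 167.1]
ee_rot: [-0.001, 0.708, 0.706, -0.001]
wrist_force: [0.1, -1.5, -0.8]
finger_gap: 40.3
finger_force: 25.0
clock: 26.48
position: [631.6, -99.3, 77.6]
ee_rot: [-0.002, 0.707, 0.707, -0.001]
wrist_force: [-0.7, 0.1, -1.5]
finger_gap: 40.6
finger_force: 25.0
clock: 26.98
position: [634.8, -99.6, 73.2]
ee_rot: [0.001, 0.707, 0.707, 0.0]
wrist_force: [-0.2, -0.2, -1.1]
finger_gap: 40.6
finger_force: 25.0
side vase_d 0.93 top 138.8 base 1.4 h 120 off 16 xy [635.4  70.2] n 315 res 0.6
side vase_d 0.88 top 118.8 base 0.7 h 120 off 0 xy [637.5 -17.8] n 231 res 0.9
side vase_d 0.66 top 63.0 base 0.1 h 60 off 0 xy [429.  101.8] n 95 res 0.4
side vase_d 0.61 top 108.5 base 28.5 h 100 off 16 xy [ 636.9 -103.5] n 148 res 1.1
wrist vase_d 0.81 top 105.7 base 26.3 h 100 off 0 xy [ 633.9 -103.8] n 1013 res 0.6
```

```bash
python3 -m pendant '[0,0,0.01,0, 0,0,0.02,0, 0,0,0.026,0, 0,0,0.03,0, 0,0,0.032,0, 0,0,0.032,0, 0,0,0.032,0]'&& python3 -m pendant '[0,0,0,0, 0,0,0,0, 0,0,0,0, 0,0,0,0, 0,0,0,0, 0,0,0,0, 0,0,-0.05,0, 0,0,-0.15,0, 0,0,-0.3,0, 0,0,-0.42,0, 0,0,-0.5,0, 0,0,-0.5,0]' 0
python3 - <<'E'
from h import *
measure(["scene","side"],["vase_d"])
E
```

```text
clock: 28.05
position: [634.2, -99.4, 64.1]
ee_rot: [0.0, 0.707, 0.707, 0.0]
wrist_force: [-0.2, -0.3, -1.9]
finger_gap: 40.2
finger_force: 25.0
clock: 29.55
position: [635.2, -99.8, 191.3]
ee_rot: [0.002, 0.707, 0.707, 0.001]
wrist_force: [0.3, -0.6, -0.9]
finger_gap: 92.0
finger_force: 0.0
scene vase_d 0.93 top 137.5 base -0.1 h 120 off 16 xy [634.6  69.7] n 438 res 0.4
scene vase_d 0.67 top 97.6 base 17.2 h 80 off 16 xy [634.7 -99.7] n 193 res 0.5
scene vase_d 0.61 top 60.8 base 0.2 h 60 off 0 xy [428.4 101.1] n 105 res 0.5
side vase_d 0.9 top 99.0 base 19.4 h 100 off 0 xy [ 638.1 -102.8] n 157 res 1.1
side vase_d 0.84 top 62.9 base 4.4 h 60 off 0 xy [429.3 101.7] n 89 res 0.5
side vase_d 0.79 top 119.1 base 18.7 h 120 off 0 xy [637.8 -17.6] n 228 res 0.9
side vase_d 0.78 top 139.0 base 18.3 h 120 off 16 xy [635.4  70. ] n 306 res 0.6
```

```bash
python3 -m pendant '[0.05,-0.1,0,0, 0.15,-0.25,0,0, 0.3,-0.42,0,0, 0.48,-0.58,0,0, 0.66,-0.72,0,0, 0.78,-0.8,0,0, 0.804,-0.821,0,0, 0.804,-0.821,0.05,0, 0.804,-0.821,0.15,0, 0.804,-0.821,0.3,0, 0.804,-0.821,0.43,0, 0.804,-0.821,0.52,0]' 0 && python3 -m pendant '[0,0,0.05,0, 0,0,0.08,0, 0,0,0.092,0, 0,0,0.092,0, 0,0,0.092,0]' && python3 -m pendant '[0,0,0,0, 0,0,0,0, 0,0,0,0, 0,0,0,0, 0,0,0,0, 0,0,0,0, 0,0,0,0, 0,0,0,0]' 1 25
```

```text
clock: 31.25
position: [428.2, 100.4, 56.4]
ee_rot: [-0.001, 0.708, 0.706, -0.001]
wrist_force: [1.1, 0.0, -0.3]
finger_gap: 92.0
finger_force: 0.0
clock: 31.88
position: [429.5, 101.6, 36.7]
ee_rot: [0.001, 0.707, 0.707, 0.0]
wrist_force: [-0.2, 0.6, 0.7]
finger_gap: 91.9
finger_force: 0.0
clock: 32.88
position: [428.8, 101.6, 36.1]
ee_rot: [-0.0, 0.707, 0.707, -0.0]
wrist_force: [-0.5, -0.5, 0.3]
finger_gap: 33.3
finger_force: 25.0
```

```bash
python3 -m pendant '[0,0,-0.03,0, 0,0,-0.1,0, 0,0,-0.22,0, 0,0,-0.34,0, 0,0,-0.4,0, -0.06,0,-0.4,0, -0.18,0,-0.4,0, -0.35,0,-0.4,0, -0.55,0,-0.4,0, -0.75,0,-0.4,0, -0.92,0,-0.4,0, -1,0,-0.4,0]' && python3 -m pendant '[-0.08,0.02,0,0, -0.141,0.1,0,0, -0.141,0.24,0,0, -0.141,0.42,0,0, -0.141,0.6,0,0, -0.141,0.74,0,0, -0.141,0.821,0,0, -0.141,0.821,0,0, -0.141,0.821,0.08,0, -0.141,0.821,0.18,0, -0.141,0.821,0.26,0, -0.141,0.821,0.304,0]' && python3 -m pendant '[0,0,0,0, 0,0,0,0]'
python3 - <<'E'
from h import *
import cv2
p,d=env.read_camera("scene"); cv2.imwrite("pics/s3.png",cv2.resize(p[130:280,80:340],None,fx=3,fy=3))
measure(["scene","side","wrist"],["vase_d","mug"])
E
```

```text
clock: 34.38
position: [427.4, -150.8, 134.6]
ee_rot: [-0.001, 0.708, 0.706, -0.0]
wrist_force: [0.1, 0.1, -1.4]
finger_gap: 32.9
finger_force: 25.0
clock: 35.88
position: [632.6, -183.2, 57.7]
ee_rot: [-0.002, 0.707, 0.707, -0.001]
wrist_force: [0.6, -0.2, -1.9]
finger_gap: 33.0
finger_force: 25.0
clock: 36.12
position: [634.8, -184.0, 61.1]
ee_rot: [0.001, 0.707, 0.707, 0.0]
wrist_force: [-0.7, -0.2, -0.9]
finger_gap: 33.1
finger_force: 25.0
scene vase_d 0.88 top 117.2 base 0.7 h 100 off 16 xy [634.7 -14.6] n 298 res 0.4
scene vase_d 0.77 top 97.5 base 17.7 h 80 off 16 xy [634.8 -99.8] n 189 res 0.5
scene vase_d 0.66 top 137.4 base 15.7 h 120 off 16 xy [634.5  69.7] n 444 res 0.4
scene mug 0.62 mid [ 648.9 -265.9   33.2] mean [ 657.9 -263.4   33.1] ext [43. 55. 12.] n 73 zmax 127
side vase_d 0.72 top 85.2 base 19.1 h 80 off 0 xy [624.9 172.6] n 265 res 2.1
side vase_d 0.71 top 139.0 base 2.0 h 120 off 16 xy [635.2  70.2] n 309 res 0.6
side vase_d 0.68 top 88.5 base 26.8 h 80 off 16 xy [ 636.7 -187.8] n 81 res 1.2
side vase_d 0.67 top 119.0 base 2.2 h 120 off 0 xy [638.1 -17.3] n 222 res 1.0
side vase_d 0.58 top 99.4 base 14.4 h 100 off 0 xy [ 637.9 -103. ] n 155 res 1.2
side mug 0.59 mid [ 613.9 -260.6   35.3] mean [ 611.5 -256.5   35.5] ext [33. 51. 12.] n 48 zmax 132
wrist vase_d 0.8 top 85.3 base 25.1 h 80 off 0 xy [ 633.7 -188.2] n 679 res 0.8
wrist mug 0.86 mid [ 632.  -239.    65.9] mean [ 631.8 -245.4   65.6] ext [67. 61. 12.] n 1371 zmax 151
```

View pics/s3.png

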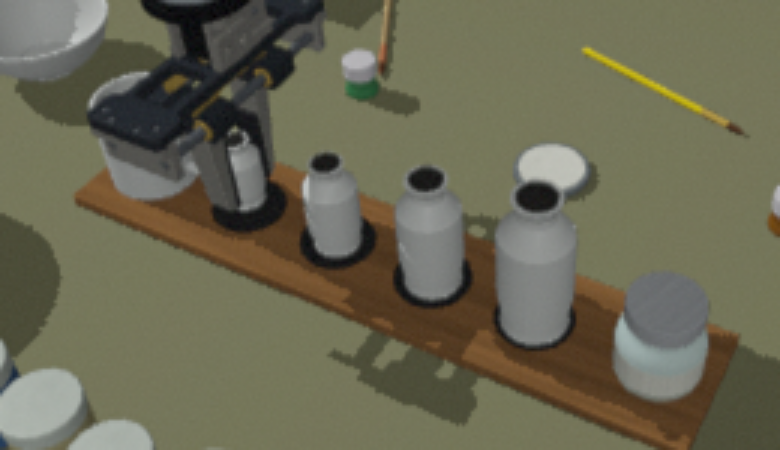

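The picture shows b, c and d standing on their pads at crop (337,240), (432,275) and (535,320). Vase a hangs over pad_4 at (245,195), clear of the mug.

```bash
python3 -m pendant '[0,0,0.01,0, 0,0,0.02,0, 0,0,0.026,0, 0,0,0.03,0, 0,0,0.032,0, 0,0,0.032,0, 0,0,0.032,0]'&& python3 -m pendant '[0,0,0,0, 0,0,0,0, 0,0,0,0, 0,0,0,0, 0,0,0,0, 0,0,0,0, 0,0,-0.05,0, 0,0,-0.15,0, 0,0,-0.3,0, 0,0,-0.45,0, 0,0,-0.6,0, 0,0,-0.6,0]' 0 && python3 -m pendant '[0,-0.1,0,0, 0,-0.3,-0.1,0, 0,-0.5,-0.2,0, 0,-0.7,-0.2,0, 0,-0.8,-0.2,0, 0,-0.8,-0.2,0]'
python3 - <<'E'
from h import *
import cv2
p,d=env.read_camera("scene"); cv2.imwrite("pics/s4.png",cv2.resize(p[130:280,80:340],None,fx=3,fy=3))
measure(["scene","side"],["vase_d","mug","lidded_jar"])
E
```

```text
clock: 37.5
position: [634.2, -183.7, 52.1]
ee_rot: [0.0, 0.707, 0.707, 0.0]
wrist_force: [-0.3, 0.2, 0.3]
finger_gap: 33.0
finger_force: 25.0
clock: 39.0
position: [636.4, -184.7, 207.5]
ee_rot: [0.004, 0.707, 0.707, 0.001]
wrist_force: [0.6, -0.6, -0.5]
finger_gap: 91.6
finger_force: 0.0
clock: 39.75
position: [433.0, -183.4, 251.4]
ee_rot: [-0.0, 0.708, 0.707, -0.0]
wrist_force: [0.8, -0.2, 0.6]
finger_gap: 91.8
finger_force: 0.0
scene vase_d 0.84 top 117.4 base 1.4 h 100 off 16 xy [634.7 -14.7] n 299 res 0.5
scene vase_d 0.78 top 77.8 base 17.6 h 60 off 16 xy [ 634.7 -184.2] n 114 res 0.6
scene vase_d 0.76 top 97.6 base 18.0 h 80 off 16 xy [634.8 -99.7] n 186 res 0.6
scene vase_d 0.72 top 137.4 base 15.3 h 120 off 16 xy [634.6  69.7] n 437 res 0.4
scene vase_d 0.41 top 83.5 base 17.9 h 80 off 0 xy [644.4 167.1] n 356 res 1.8
scene mug 0.73 mid [647.8  72.9  97. ] mean [654.9  78.2  97.1] ext [30. 49. 12.] n 113 zmax 139
scene lidded_jar 0.81 mid [645.2 166.7  68.9] mean [654.4 170.   69.8] ext [33. 49. 12.] n 81 zmax 84
scene lidded_jar 0.37 mid [ 636.5 -180.2   56. ] mean [ 643.2 -175.1   57.1] ext [33. 30. 12.] n 71 zmax 78
side vase_d 0.93 top 139.1 base 20.0 h 120 off 16 xy [635.4  70.3] n 297 res 0.6
side vase_d 0.71 top 99.3 base 21.9 h 100 off 0 xy [ 637.7 -102.9] n 145 res 0.9
side vase_d 0.58 top 119.4 base 18.8 h 120 off 0 xy [637.6 -17.5] n 229 res 1.1
side vase_d 0.51 top 79.2 base 13.7 h 80 off 0 xy [ 637.5 -187.9] n 86 res 1.6
side mug 0.63 mid [ 631.6 -260.1   64.1] mean [ 630.3 -270.9   64.3] ext [ 67. 110.  12.] n 130 zmax 91
side lidded_jar 0.86 mid [630.2 170.2  64. ] mean [620.9 179.6  61.9] ext [53. 47. 12.] n 92 zmax 86
```

View pics/s4.png

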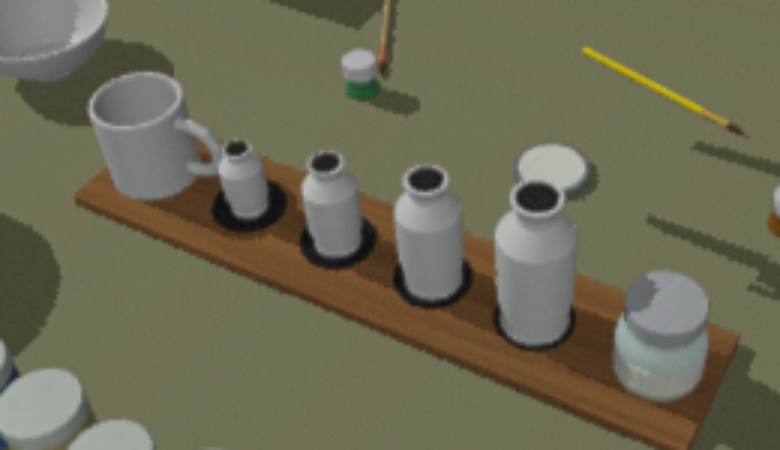

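All four vases stand centred on their pads and rise from the mug (145,135) to the jar (660,335). The mug and jar have not moved, and the arm is clear.

```bash
python3 -c "
from workcell import env
print(env.finish_job())"
```

```text
the job is handed in; nothing more can be done
None
```

The job is handed in at about 40 s: the four vases stand upright on their pads, within about 1 mm of centre by the last camera check, rising from the shortest by the mug to the tallest by the lidded jar, with the mug and jar unmoved.

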